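# Snap the bombilla into its fork clips

## Robot

A 6-joint arm with a two-finger parallel gripper is mounted at the origin on the work surface. World frame = base frame: x ahead of the robot, y to its left, z up, the work surface at z = 0. Lengths are in m, angles in rad, forces in N, time in s.
With the tool pointing down it reaches from about 0.325 to 0.775 m from the base axis. Payload 9.3 kg.
Tool frame: the origin (TCP) lies between the finger pads; the fingertips stand 17 mm ahead of it and the grasp point (between the pads) lies 2 mm behind it; z points along the fingers, y is the line along which they close (so a half turn about z gives the same grasp; the last joint's range is limited). The gripper opens to 85 mm and grips with 20 to 120 N. Pads are 22 mm wide; open, the fingers measure 114 mm over their backs; the gripper's body (76 mm by 85 mm) begins 54 mm behind the grasp point. The pads swing forward as they close: fully open they stand 13 mm farther back than shut.
Start: joints at [1.106, 0.259, 0.021, 1.334, 0, 1.418], TCP at [0.169, 0.523, 0.248] pointing down, gripper open.
Joint ranges: [-3.04, 3.04], [-0.91, 1.82], [-1.04, 1.36], [-1.92, 1.95], [-1.52, 1.45], [-3.14, 3.14]. Speed limits (rad/s): [2.22, 2.22, 2.79, 3.14, 3.14, 3.14].

## Interface

Orientations are given as a unit quaternion [w, x, y, z].
In Python, from cell import ctrl, optics gives the robot as it stands.
- The arm moves only by the tool step_arm, never from a script. Its argument "plan" is a list of rows, each an object of numbers: "tx", "ty", "tz": the shift along the world's x, y, z in mm; "ax", "ay", "az": the turn, a rotation vector about the world's x, y, z in rad. A call has 1 to 8 rows; each row shifts and turns the commanded pose from where the row before left it; what a row does not reach is not made up. A row lasts 1/8 s, in which the tool goes at most 62.5 mm and 10.7 degrees, less where a joint would pass 70% of its speed; a pose out of reach is approached as far as the arm can. A call is refused whole if a number of a shift passes 62.5 or a number of a turn 0.188, either way. A call with a gripper value outside its range is refused whole. "claw" is the opening, from 0 (shut) to 1 (fully open), set as the call begins (left out, the last holds). The fingers move at their own pace and stop on an object; "grip_force" is the grip in N (left out, the last holds). Time passes only in rows, so rows that do not move let the fingers close. It gives the time, the measured TCP pose, the force, the opening and the grip force at its end, in the units of the state.
- ctrl.observe(): the state, without advancing time (a new reading comes with each control period).
- optics.snapshot(name): name is "side" or "top" or "wrist"; returns a dict with "frame" (384x512x3 uint8, blue, green, red), "fx", "fy", "cx", "cy" (pixels), "D" ([k1, k2, p1, p2, k3] as OpenCV has them; the pictures are not rectified), "R" (3x3) and "t" (3): a world point X has camera coordinates R X + t. Camera axes: x right, y down, z forward; pixel columns grow to the right and rows downward; lengths in m; the calibration is good to about 2 mm. A picture is of the moment at which its call begins. There is no depth.
- ctrl.close_job(): hands the job in; it is judged then, once.
The state is a dict: "time": time; "joint_pos": joint angles; "joint_vel": joint speeds; "effort": joint torques, N m; "eef_pos": TCP position; "tcp_rot": TCP orientation; "force": force on the tool from outside, world axes, zero at the start; "ft_torque": the same for the moment, N m; "width": finger opening in m; "grasp_force": force on a finger pad.
Only numpy, scipy, OpenCV 4.12 (cv2) and the standard library are available. Lean on these libraries where they do the work, as an engineer would, in place of code of your own. Each camera call takes 0.05 s, during which the arm holds its last target. There are 200 camera calls.

## Task

The steel bombilla has been laid loosely in the open mouths of the two fork clips on the pale wooden holder. Push it straight down past the sprung brass jaws until it sits fully home in both forks and both jaws have snapped back shut over it. Leave the gourds, canister, brush and spare lid where they are.

Things in the scene. Friction and masses are not known exactly. Their poses are not given: they have to be found in the camera images.
- bombilla: Straight steel drinking straw, 199 mm long, 60 g, lying loose in the mouths of both clips. Origin on the axis of its 10 mm tube; y runs along it to the bulb filter (19 mm thick): mouthpiece end y = -98, plain stem -84 to +70, brass collar (14 mm) at 72, filter end +101 mm. At the start its axis is level, 17 mm above its seat, shifted up to 8 mm lengthwise; it may be turned about its length.
- seat (a point): Fixed point: where the tube's axis sits when home, midway between the clips, 31 mm above the shelf (tube top then at 36 mm; at the start about 53). y along the tube to clip_left, z up, x from jaws to tall tines. The holder is a screwed-down beech rail 64 (x) by 150 (y) by 14 mm high. Between the clips 85 mm of tube is bare, with nothing beside it above the rail.
- clip_left (a point): Seat of the clip on the filter side, on the home axis, 52 mm to +y of the seat point, 31 mm above the shelf. A black clip 18 mm wide along the tube: a fork 12 mm wide with a tall tine at +x (straight to 44 mm above the shelf, flared to 58), a short one (36 mm) at -x, and a brass jaw hinged low at -x, its nose over the seat, top face sloping 60 degrees, 60 mm high at its thumb tab.
- clip_right (a point): The same point of the same kind of clip on the mouthpiece side, 52 mm to -y of the seat point.
- jaw_left (a joint): Sprung brass jaw of clip_left, rad: 0 shut (nose over the seat); grows as it swings out to -x while the tube passes (about 0.25), stop at 0.6; its spring shuts it. The straw's weight does not move it. Pushing the tube past one jaw takes about 5 to 11 N, past both at once about 7 to 16 N; then it drops into the seat, which is rigid.
- jaw_right (a joint): Sprung jaw of clip_right, in the same way.
- gourd_a: Reddish calabash gourd cup in a steel collar and foot, 86 mm across, 108 mm high, standing loose. Origin: centre of its underside.
- gourd_b: The same, light brown.
- gourd_c: The same, dark brown.
- canister: Matte grey canister with a twist cap, 102 mm across, 159 mm high, standing loose. Origin: centre of its underside.
- brush: Cleaning brush lying loose, 180 mm long. Origin under its middle; x along it.
- spare_lid: Round wooden lid with a brass knob, 80 mm across, 27 mm high, lying loose. Origin: centre of its underside.
Mind the look-alikes: they are no part of the job. Leave any purple look-alike of the bombilla alone.

How it is judged:
By the outcome, as a careful person would: the job done as asked, in the order asked, and still so for the second after the job is handed in, with the robot touching nothing.
It also fails if it takes over 32 s, if anything falls off the work surface, if the arm or the gripper's body presses on something with over 40 N, if the wrist force passes 120 N, or if a joint passes its speed limit or range.

## Working session

There is one attempt and no reset: what is moved stays moved. The work goes in short steps, Python scripts to look and compute and a tool call to move; the robot and the scene stay as the last step left them, time stands still between calls to the robot, and variables do not carry over. Pictures are saved under pics/ and viewed, at most 10 in all, crops included, and the job is handed in when it is done.

Besides the shell and the picture viewer there is one more tool, called after "Emit:" as a command line: name --argument value ..., lists and objects as JSON in quotes. step_arm: Moves the arm, as the interface text tells. Its arguments: {"type":"object","properties":{"plan":{"type":"array","items":{"type":"object","properties":{"tx":{"type":"number"},"ty":{"type":"number"},"tz":{"type":"number"},"ax":{"type":"number"},"ay":{"type":"number"},"az":{"type":"number"}}}},"claw":{"type":"number"},"grip_force":{"type":"number"}},"required":["plan"]}

```bash
mkdir -p pics; python3 - <<'E'
from cell import ctrl,optics
import cv2,pickle
d={}
for n in("top","side"):
    s=optics.snapshot(n);d[n]=s;cv2.imwrite(f"pics/{n}0.png",cv2.resize(s["frame"],(800,600),interpolation=cv2.INTER_CUBIC))
pickle.dump(d,open("s0.pkl","wb"))
o=ctrl.observe();print(o["time"],o["eef_pos"],o["tcp_rot"],o["force"],o["width"])
E
```

```text
0.1 [0.16863124 0.52326824 0.24772762] [-1.81756872e-04  1.55277895e-01  9.87870643e-01 -5.78246578e-04] [ 0.44940027 -0.35028023 -0.17966015] 0.08571798333533828
```

View pics/top0.png

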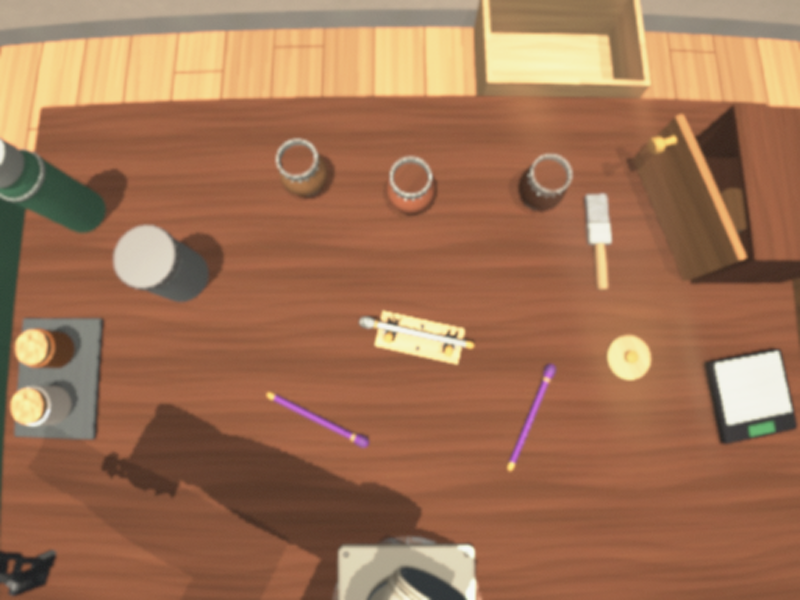

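View pics/side0.png

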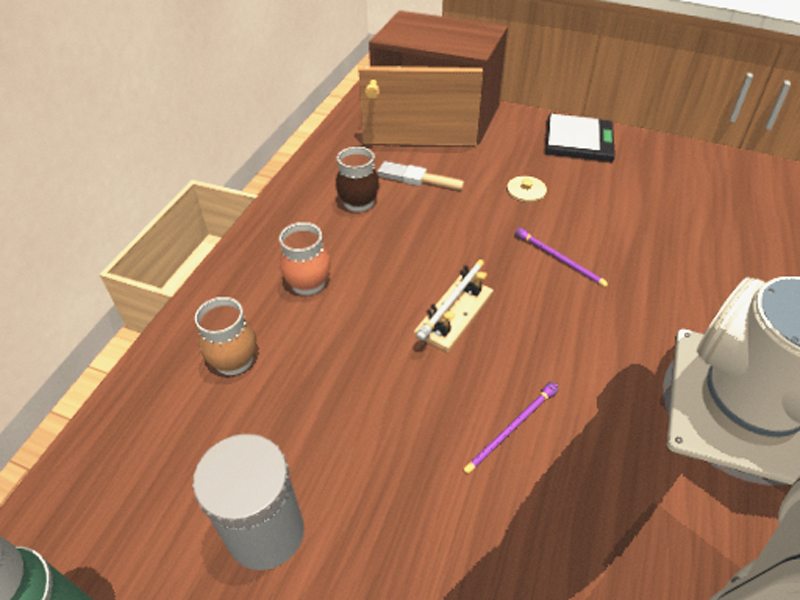

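The top view shows the steel straw running from (366,323) at the filter to (472,345) on the pale rail, whose corners are at (383,312), (466,326), (460,363) and (376,347). The side view shows the straw in the clips at (425,335)–(482,263), with two purple look-alikes well clear.

```bash
cat >h.py <<'E'
import numpy as np,cv2
def ray(s,uv,z):
    K=np.array([[s["fx"],0,s["cx"]],[0,s["fy"],s["cy"]],[0,0,1]]);R=np.array(s["R"]);t=np.array(s["t"])
    p=cv2.undistortPoints(np.array(uv,float).reshape(-1,1,2),K,np.array(s["D"],float))[:,0]
    d=np.c_[p,np.ones(len(p))]@R; c=-R.T@t
    return c+d*((z-c[2])/d[:,2])[:,None]
def proj(s,X):
    K=np.array([[s["fx"],0,s["cx"]],[0,s["fy"],s["cy"]],[0,0,1]])
    return cv2.projectPoints(np.array(X,float).reshape(-1,1,3),cv2.Rodrigues(np.array(s["R"]))[0],np.array(s["t"],float),K,np.array(s["D"],float))[0][:,0]
E
python3 - <<'E'
import pickle,numpy as np
from h import *
d=pickle.load(open("s0.pkl","rb"));s=d["top"];k=.64
c=ray(s,np.array([(383,312),(466,326),(460,363),(376,347)])*k,.014);print(c.round(4),c.mean(0))
b=ray(s,np.array([(363,322),(473,346)])*k,.048);print(b.round(4),b.mean(0),np.linalg.norm(b[0]-b[1]))
v=b[0]-b[1];print("straw az",np.degrees(np.arctan2(v[1],v[0])))
v=c[0]-c[1]+c[3]-c[2];print("rail az",np.degrees(np.arctan2(v[1],v[0])))
from scipy.spatial.transform import Rotation as R
from cell import ctrl
q=ctrl.observe()["tcp_rot"];print(R.from_quat(np.r_[q[1:],q[0]]).as_matrix().round(3))
w=d["side"];print(proj(w,c)/k)
E
```

```text
[[ 0.515   0.0377  0.014 ]
 [ 0.4891 -0.1095  0.014 ]
 [ 0.4238 -0.0975  0.014 ]
 [ 0.4529  0.0501  0.014 ]] [ 0.47019009 -0.02981638  0.014     ]
[[ 0.4935  0.0707  0.048 ]
 [ 0.4512 -0.1168  0.048 ]] [ 0.47236507 -0.0230431   0.048     ] 0.1922749971627444
straw az 77.30289846844964
rail az 79.4394233187415
[[-0.952  0.307 -0.001]
 [ 0.307  0.952 -0.001]
 [ 0.    -0.001 -1.   ]]
[[418.09994189 329.42186336]
 [460.09771651 272.57113037]
 [494.68990887 286.3849937 ]
 [452.97472115 345.46291786]]
```

Emit:
step_arm --plan '[{"tx": 25, "ty": -45, "az": 0.014}, {"tx": 25, "ty": -45, "az": 0.014}, {"tx": 25, "ty": -45, "az": 0.014}, {"tx": 25, "ty": -45, "az": 0.014}, {"tx": 25, "ty": -45, "az": 0.014}, {"tx": 25, "ty": -45, "az": 0.014}, {"tx": 25, "ty": -45, "az": 0.014}, {"tx": 25, "ty": -45, "az": 0.014}]' --claw 0.47

```text
schema error: expected keys tx, ty, tz, ax, ay, az
```

Emit:
step_arm --plan '[{"tx": 25, "ty": -45}, {"tx": 25, "ty": -45}, {"tx": 25, "ty": -45}, {"tx": 25, "ty": -45}, {"tx": 2, "ty": -10}, {}]'

```text
schema error: expected keys tx, ty, tz, ax, ay, az
```

```bash
python3 - <<'E'
from cell import ctrl,optics
import cv2,pickle
s=optics.snapshot("wrist");pickle.dump(s,open("w1.pkl","wb"));cv2.imwrite("pics/w1.png",cv2.resize(s["frame"],(800,600),interpolation=cv2.INTER_CUBIC))
o=ctrl.observe();print(o)
E
```

```text
{'time': 0.15, 'joint_pos': array([1.10640298e+00, 2.59066740e-01, 2.09339129e-02, 1.33373354e+00,
       3.48807391e-05, 1.41818753e+00]), 'joint_vel': array([-1.85065560e-04, -1.20396735e-03,  3.45616727e-03, -1.47082218e-03,
        5.74354044e-04,  4.26435208e-05]), 'effort': array([ 2.22549636e-03, -5.55973613e+01,  3.44660103e+01,  1.14236225e-02,
       -2.03444383e-04,  2.32493278e-05]), 'eef_pos': array([0.16862215, 0.52329507, 0.24780209]), 'tcp_rot': array([-1.79065083e-04,  1.55261607e-01,  9.87873244e-01, -5.04464643e-04]), 'force': array([-1.02927277, -0.04537076,  0.13147484]), 'ft_torque': array([-0.03034909,  0.02501303, -0.07312491]), 'grasp_force': 0.0, 'width': 0.08563557240824948}
```

View pics/w1.png

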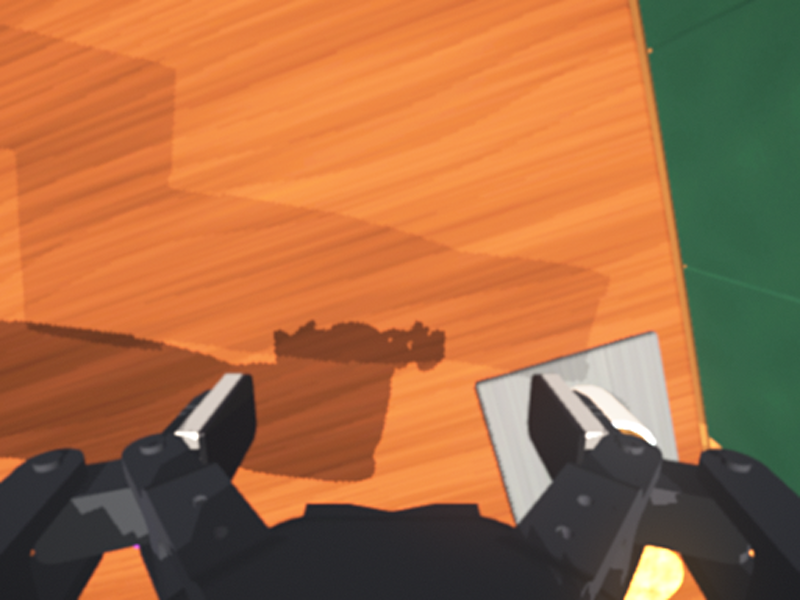

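The wrist view shows only bare table and the two open fingers at (215,420) and (570,420). Both moves were refused because every row needs all six keys, so I'll resend them complete.

Emit:
step_arm --plan '[{"tx": 25, "ty": -45, "tz": 0, "ax": 0, "ay": 0, "az": 0.014}, {"tx": 25, "ty": -45, "tz": 0, "ax": 0, "ay": 0, "az": 0.014}, {"tx": 25, "ty": -45, "tz": 0, "ax": 0, "ay": 0, "az": 0.014}, {"tx": 25, "ty": -45, "tz": 0, "ax": 0, "ay": 0, "az": 0.014}, {"tx": 25, "ty": -45, "tz": 0, "ax": 0, "ay": 0, "az": 0.014}, {"tx": 25, "ty": -45, "tz": 0, "ax": 0, "ay": 0, "az": 0.014}, {"tx": 25, "ty": -45, "tz": 0, "ax": 0, "ay": 0, "az": 0.014}, {"tx": 25, "ty": -45, "tz": 0, "ax": 0, "ay": 0, "az": 0.014}]' --claw 0.47

```text
time: 1.15
eef_pos: [0.3692, 0.1619, 0.2483]
tcp_rot: [0.0, 0.099, 0.995, 0.0]
force: [0.8, 0.7, -0.3]
width: 0.0399
grasp_force: 0.0
```

Emit:
step_arm --plan '[{"tx": 25, "ty": -45, "tz": 0, "ax": 0, "ay": 0, "az": 0}, {"tx": 25, "ty": -45, "tz": 0, "ax": 0, "ay": 0, "az": 0}, {"tx": 25, "ty": -45, "tz": 0, "ax": 0, "ay": 0, "az": 0}, {"tx": 25, "ty": -45, "tz": 0, "ax": 0, "ay": 0, "az": 0}, {"tx": 2, "ty": -10, "tz": 0, "ax": 0, "ay": 0, "az": 0}, {"tx": 0, "ty": 0, "tz": 0, "ax": 0, "ay": 0, "az": 0}]'

```text
time: 1.9
eef_pos: [0.4704, -0.0268, 0.2479]
tcp_rot: [-0.001, 0.1, 0.995, 0.0]
force: [-0.2, 0.4, -0.3]
width: 0.04
grasp_force: 0.0
```

```bash
python3 - <<'E'
from cell import ctrl,optics
import cv2,pickle
s=optics.snapshot("wrist");pickle.dump(s,open("w2.pkl","wb"));cv2.imwrite("pics/w2.png",cv2.resize(s["frame"],(800,600),interpolation=cv2.INTER_CUBIC))
o=ctrl.observe();print(o["time"],o["eef_pos"],o["tcp_rot"],o["force"],o["width"])
E
```

```text
1.95 [ 0.47020896 -0.02609805  0.24811895] [-3.75272391e-04  9.99306494e-02  9.94994316e-01  1.90890658e-04] [-0.15177752  0.47060633  0.3809617 ] 0.03994671910656522
```

View pics/w2.png

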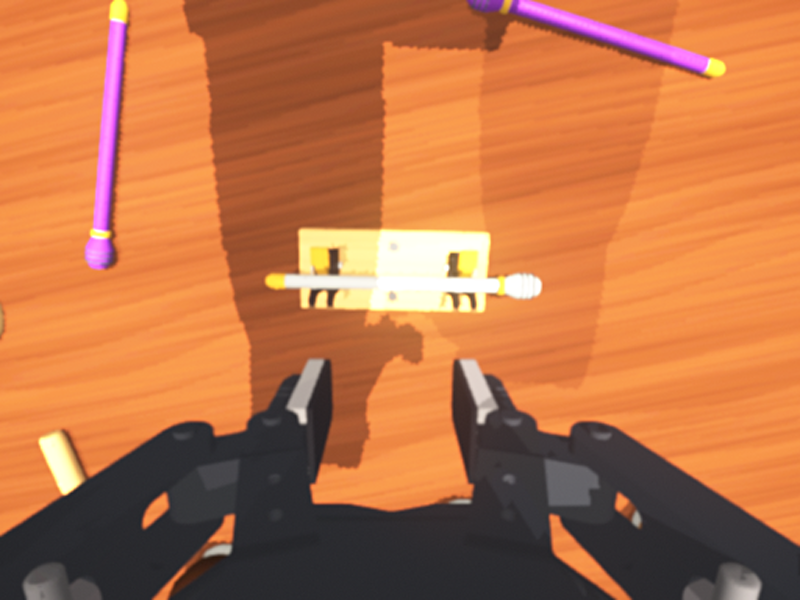

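The wrist view shows the rail corners at (301,229), (490,232), (486,312) and (299,309). The straw runs from (265,281) to (542,287), with its collar at (501,286) and the jaws on the robot side.

```bash
python3 - <<'E'
import pickle,numpy as np
from h import *
s=pickle.load(open("w2.pkl","rb"));k=.64
c=ray(s,np.array([(301,229),(490,232),(486,312),(299,309)])*k,.014);print(c.round(4),c.mean(0))
for a in ([(265,281),(542,287)],[(300,281),(490,286)]):
    b=ray(s,np.array(a)*k,.048);v=b[1]-b[0];print(b.round(4),b.mean(0),np.linalg.norm(v),np.degrees(np.arctan2(v[1],v[0])))
v=c[1]-c[0]+c[2]-c[3];az=np.arctan2(v[1],v[0]);print("rail",np.degrees(az))
m=ray(s,np.array([(315,281),(465,285)])*k,.048)
j=ray(s,np.array([(332,295),(457,295)])*k,.045);print("inner clip edges?",j)
e=v/np.linalg.norm(v);o=c.mean(0);print("straw along rail", [(x-o)@e for x in b],"perp",[(x-o)@[e[1],-e[0],0] for x in b])
E
```

```text
[[ 0.4256 -0.0896  0.014 ]
 [ 0.4574  0.0546  0.014 ]
 [ 0.5212  0.0419  0.014 ]
 [ 0.4881 -0.1074  0.014 ]] [ 0.47308952 -0.02511313  0.014     ]
[[ 0.4548 -0.1175  0.048 ]
 [ 0.4996  0.0797  0.048 ]] [ 0.47723043 -0.01890128  0.048     ] 0.20217332130565063 77.20598472800089
[[ 0.46   -0.0925  0.048 ]
 [ 0.4913  0.0424  0.048 ]] [ 0.47562044 -0.02501589  0.048     ] 0.1384670138890438 76.93115415076498
rail 77.54387806411731
inner clip edges? [[ 0.47546695 -0.0726041   0.045     ]
 [ 0.49394409  0.01798737  0.045     ]]
straw along rail [np.float64(-0.06858869467533804), np.float64(0.06987040155845817)] perp [np.float64(0.0017100019597483754), np.float64(0.0031907468631759634)]
```

Emit:
step_arm --plan '[{"tx": 5, "ty": 0, "tz": -30, "ax": 0, "ay": 0, "az": -0.02}, {"tx": 0, "ty": 0, "tz": -40, "ax": 0, "ay": 0, "az": 0}, {"tx": 0, "ty": 0, "tz": -40, "ax": 0, "ay": 0, "az": 0}, {"tx": 0, "ty": 0, "tz": -30, "ax": 0, "ay": 0, "az": 0}, {"tx": 0, "ty": 0, "tz": -20, "ax": 0, "ay": 0, "az": 0}, {"tx": 0, "ty": 0, "tz": 0, "ax": 0, "ay": 0, "az": 0}]'

```text
time: 2.7
eef_pos: [0.4745, -0.025, 0.0876]
tcp_rot: [-0.001, 0.109, 0.994, 0.0]
force: [-0.4, 0.2, -0.0]
width: 0.0406
grasp_force: 0.0
```

```bash
python3 - <<'E'
from cell import ctrl,optics
import cv2,pickle,numpy as np
from h import *
w=optics.snapshot("wrist")["frame"];s=optics.snapshot("side");o=ctrl.observe()
u,v=proj(s,[o["eef_pos"]])[0].astype(int)
c=s["frame"][max(v-70,0):v+70,max(u-60,0):u+60]
cv2.imwrite("pics/c3.png",np.hstack([cv2.resize(w,(450,338)),cv2.resize(c,(290,338),interpolation=cv2.INTER_CUBIC)]))
print(o["time"],o["eef_pos"],o["tcp_rot"],o["force"],o["width"])
E
```

```text
2.8 [ 0.47578321 -0.02569624  0.08914041] [ 3.67098287e-04  1.09025260e-01  9.94038912e-01 -1.13828446e-05] [ 0.1011031  -0.14533976 -0.6311804 ] 0.03997740709388688
```

View pics/c3.png

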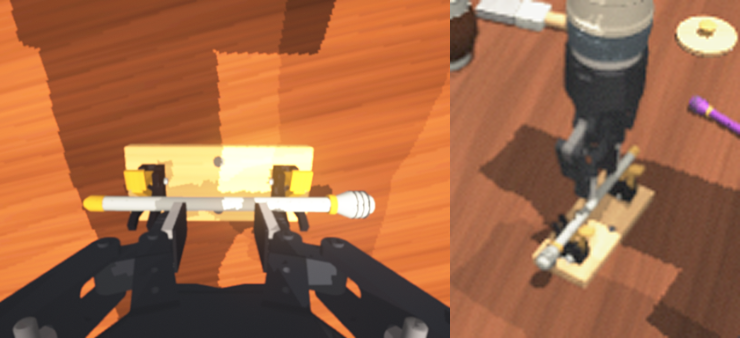

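The wrist crop shows both fingertips, at (175,210) and (262,210), on the bare tube between the clips (inner edges at about 165 and 273) and centred. I'll narrow the fingers a little and lower until contact.

Emit:
step_arm --plan '[{"tx": 0, "ty": 0, "tz": -4, "ax": 0, "ay": 0, "az": 0}, {"tx": 0, "ty": 0, "tz": -4, "ax": 0, "ay": 0, "az": 0}, {"tx": 0, "ty": 0, "tz": -3, "ax": 0, "ay": 0, "az": 0}, {"tx": 0, "ty": 0, "tz": -3, "ax": 0, "ay": 0, "az": 0}, {"tx": 0, "ty": 0, "tz": -2, "ax": 0, "ay": 0, "az": 0}, {"tx": 0, "ty": 0, "tz": 0, "ax": 0, "ay": 0, "az": 0}]' --claw 0.4

```text
time: 3.55
eef_pos: [0.4756, -0.0265, 0.0721]
tcp_rot: [-0.0, 0.11, 0.994, 0.0]
force: [-0.2, 0.2, 0.7]
width: 0.0342
grasp_force: 0.0
```

Emit:
step_arm --plan '[{"tx": 0, "ty": 0, "tz": -2, "ax": 0, "ay": 0, "az": 0}, {"tx": 0, "ty": 0, "tz": -2, "ax": 0, "ay": 0, "az": 0}, {"tx": 0, "ty": 0, "tz": 0, "ax": 0, "ay": 0, "az": 0}]'

```text
time: 3.92
eef_pos: [0.4757, -0.0265, 0.0683]
tcp_rot: [-0.0, 0.11, 0.994, -0.0]
force: [-0.9, 0.2, 1.3]
width: 0.0344
grasp_force: 0.9
```

Emit:
step_arm --plan '[{"tx": 0, "ty": 0, "tz": -2, "ax": 0, "ay": 0, "az": 0}, {"tx": 0, "ty": 0, "tz": -2, "ax": 0, "ay": 0, "az": 0}, {"tx": 0, "ty": 0, "tz": 0, "ax": 0, "ay": 0, "az": 0}]'

```text
time: 4.3
eef_pos: [0.4766, -0.0267, 0.0648]
tcp_rot: [0.001, 0.11, 0.994, -0.0]
force: [1.7, 0.9, 4.6]
width: 0.0341
grasp_force: 2.3
```

Emit:
step_arm --plan '[{"tx": 0, "ty": 0, "tz": -1.5, "ax": 0, "ay": 0, "az": 0}, {"tx": 0, "ty": 0, "tz": -1.5, "ax": 0, "ay": 0, "az": 0}, {"tx": 0, "ty": 0, "tz": 0, "ax": 0, "ay": 0, "az": 0}]'

```text
time: 4.68
eef_pos: [0.4756, -0.0265, 0.0611]
tcp_rot: [-0.0, 0.11, 0.994, 0.0]
force: [0.0, 0.8, 0.6]
width: 0.0341
grasp_force: 0.4
```

Emit:
step_arm --plan '[{"tx": 0, "ty": 0, "tz": -1.5, "ax": 0, "ay": 0, "az": 0}, {"tx": 0, "ty": 0, "tz": -1.5, "ax": 0, "ay": 0, "az": 0}, {"tx": 0, "ty": 0, "tz": 0, "ax": 0, "ay": 0, "az": 0}]'

```text
time: 5.05
eef_pos: [0.4754, -0.0264, 0.058]
tcp_rot: [-0.0, 0.11, 0.994, 0.0]
force: [0.4, 0.1, -0.7]
width: 0.0342
grasp_force: 0.0
```

Emit:
step_arm --plan '[{"tx": 0, "ty": 0, "tz": -1.5, "ax": 0, "ay": 0, "az": 0}, {"tx": 0, "ty": 0, "tz": -1.5, "ax": 0, "ay": 0, "az": 0}, {"tx": 0, "ty": 0, "tz": 0, "ax": 0, "ay": 0, "az": 0}]'

```text
time: 5.42
eef_pos: [0.4756, -0.0265, 0.0551]
tcp_rot: [-0.0, 0.11, 0.994, 0.0]
force: [0.9, 0.8, 0.4]
width: 0.0343
grasp_force: 0.0
```

```bash
cat >look.py <<'E'
import sys,cv2,numpy as np
from cell import ctrl,optics
from h import *
w=optics.snapshot("wrist")["frame"];s=optics.snapshot("side");o=ctrl.observe()
u,v=proj(s,[[.475,-.025,.04]])[0].astype(int)
c=s["frame"][v-45:v+45,u-40:u+40]
cv2.imwrite(sys.argv[1],np.hstack([cv2.resize(w[90:260,60:450],(440,400),interpolation=cv2.INTER_CUBIC),cv2.resize(c,(356,400),interpolation=cv2.INTER_CUBIC)]))
print(o["time"],o["eef_pos"],o["force"])
E
python3 look.py pics/c4.png
```

```text
5.525 [ 0.47569666 -0.02651682  0.05526896] [-0.36170325 -0.23772641 -0.64862115]
```

View pics/c4.png

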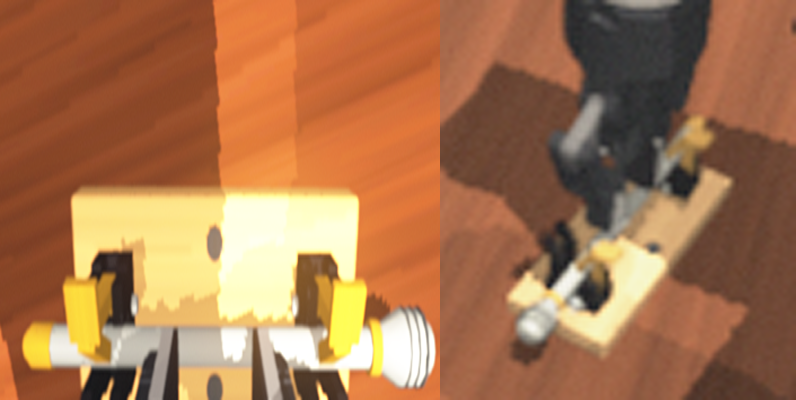

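The straw is now under both brass jaws, at (85,320) and (348,320), with the fingers over the tube. It seems to have snapped in, so I'll press down to confirm it is home.

Emit:
step_arm --plan '[{"tx": 0, "ty": 0, "tz": -1, "ax": 0, "ay": 0, "az": 0}, {"tx": 0, "ty": 0, "tz": -1, "ax": 0, "ay": 0, "az": 0}, {"tx": 0, "ty": 0, "tz": 0, "ax": 0, "ay": 0, "az": 0}]'

```text
time: 5.9
eef_pos: [0.4757, -0.0265, 0.0532]
tcp_rot: [-0.0, 0.11, 0.994, -0.0]
force: [0.7, 0.8, -0.7]
width: 0.0342
grasp_force: 0.0
```

Emit:
step_arm --plan '[{"tx": 0, "ty": 0, "tz": -0.7, "ax": 0, "ay": 0, "az": 0}, {"tx": 0, "ty": 0, "tz": 0, "ax": 0, "ay": 0, "az": 0}]'

```text
time: 6.15
eef_pos: [0.4757, -0.0265, 0.0526]
tcp_rot: [-0.0, 0.11, 0.994, 0.0]
force: [0.9, -0.0, 0.4]
width: 0.034
grasp_force: 0.0
```

Emit:
step_arm --plan '[{"tx": 0, "ty": 0, "tz": -0.7, "ax": 0, "ay": 0, "az": 0}, {"tx": 0, "ty": 0, "tz": 0, "ax": 0, "ay": 0, "az": 0}]'

```text
time: 6.4
eef_pos: [0.4759, -0.0266, 0.052]
tcp_rot: [0.0, 0.11, 0.994, -0.0]
force: [0.1, 0.9, 2.2]
width: 0.034
grasp_force: 1.2
```

Emit:
step_arm --plan '[{"tx": 0, "ty": 0, "tz": -0.7, "ax": 0, "ay": 0, "az": 0}, {"tx": 0, "ty": 0, "tz": 0, "ax": 0, "ay": 0, "az": 0}]'

```text
time: 6.65
eef_pos: [0.4763, -0.0267, 0.0518]
tcp_rot: [0.001, 0.11, 0.994, -0.0]
force: [0.0, -0.1, 7.9]
width: 0.0343
grasp_force: 4.1
```

Contact is now rigid at TCP z = 0.052, 17 mm below first contact, as expected for home. I'll press once more, then retreat.

Emit:
step_arm --plan '[{"tx": 0, "ty": 0, "tz": -0.8, "ax": 0, "ay": 0, "az": 0}, {"tx": 0, "ty": 0, "tz": 0, "ax": 0, "ay": 0, "az": 0}]'

```text
time: 6.9
eef_pos: [0.4764, -0.0267, 0.0516]
tcp_rot: [0.001, 0.11, 0.994, -0.0]
force: [-2.6, 0.5, 15.1]
width: 0.034
grasp_force: 7.9
```

Emit:
step_arm --plan '[{"tx": 0, "ty": 0, "tz": 3, "ax": 0, "ay": 0, "az": 0}, {"tx": 0, "ty": 0, "tz": 10, "ax": 0, "ay": 0, "az": 0}, {"tx": 0, "ty": 0, "tz": 25, "ax": 0, "ay": 0, "az": 0}, {"tx": 0, "ty": 0, "tz": 25, "ax": 0, "ay": 0, "az": 0}, {"tx": 0, "ty": 0, "tz": 25, "ax": 0, "ay": 0, "az": 0}, {"tx": 0, "ty": 0, "tz": 0, "ax": 0, "ay": 0, "az": 0}]'

```text
time: 7.65
eef_pos: [0.4766, -0.0267, 0.1402]
tcp_rot: [0.002, 0.11, 0.994, -0.0]
force: [-0.0, 0.5, 0.2]
width: 0.0341
grasp_force: 0.0
```

```bash
python3 look.py pics/c5.png
```

```text
7.75 [ 0.47552901 -0.02648442  0.13815303] [-0.00483452 -1.0657977   0.41036382]
```

View pics/c5.png

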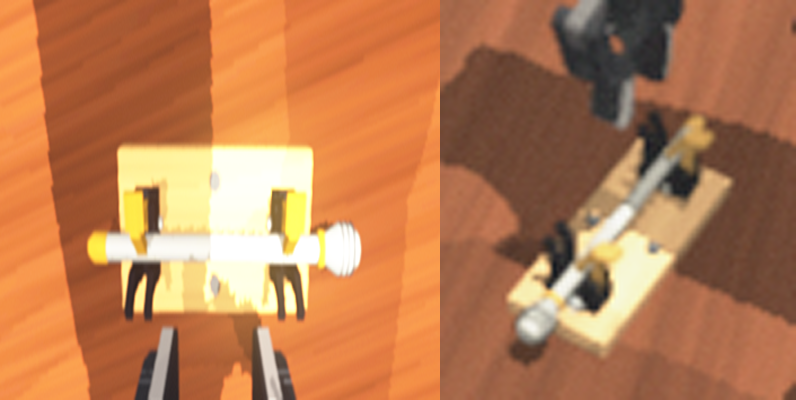

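The straw sits low and level in both forks. Both brass jaws, at (137,220) and (293,220), are closed over it, and the gripper is clear.

```bash
python3 -c "
from cell import ctrl
print(ctrl.close_job())"
```

```text
the job is handed in; nothing more can be done
None
```

The bombilla is pushed fully home in both forks with both brass jaws shut over it, the arm touched nothing else, and the job was handed in at about 8 s; no verdict came back.

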